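# Refit the wheel's speed handle and press its cap home

### The arm

A 6-joint arm with a two-finger parallel gripper is mounted at the origin on the work surface. World frame = base frame: x ahead of the robot, y to its left, z up, the work surface at z = 0. Lengths are in m, angles in rad, forces in N, time in s.
With the tool pointing down it reaches from about 0.3 to 0.775 m from the base axis. Payload 14.6 kg.
Tool frame: the origin (TCP) lies at the very end of the fingers, on their centre line; the grasp point (between the pads) lies 19 mm behind it; z points along the fingers, y is the line along which they close (so a half turn about z gives the same grasp; the last joint's range is limited). The gripper opens to 94 mm and grips with 3 to 60 N. Pads are 16 mm wide; open, the fingers measure 119 mm over their backs; the gripper's body (75 mm by 177 mm) begins 78 mm behind the grasp point.
Start: joints at [-1.326, 0.3, 1.521, -0, 1.321, -0.067], TCP at [0.169, -0.523, 0.205] pointing down, gripper open.
Joint ranges: [-3.03, 3.03], [-0.79, 2.21], [0.23, 2.52], [-1.04, 4.18], [0, 3.07], [-2.55, 2.55]. Speed limits (rad/s): [2.22, 2.22, 2.57, 3.14, 3.14, 3.14].

### API

Orientations are given as [roll, pitch, yaw] about the fixed x, y, z axes, in that order (R = Rz(yaw) Ry(pitch) Rx(roll)).
In Python, from station import ctrl gives the robot as it stands.
- The arm moves only by the tool move_arm, never from a script. Its argument "increments" is a list of rows, each a list of 7 numbers: the opening, from 0 (shut) to 1 (fully open), then the shift along the tool's x, y, z in units of 50 mm (1.0 is 50 mm), then the turn, a rotation vector about the tool's x, y, z in rad. In form: [[claw, tx, ty, tz, rx, ry, rz], ...]. A call has 1 to 20 rows; each row shifts and turns the commanded pose from where the row before left it, along the tool's axes as they then stand; what a row does not reach is not made up. A row lasts 1/10 s, in which the tool goes at most 50 mm and 8.59 degrees, less where a joint would pass 70% of its speed; a pose out of reach is approached as far as the arm can. A call is refused whole if a number of a shift passes 1 or a number of a turn 0.15, either way. A call with a gripper value outside its range is refused whole. The fingers move at their own pace and stop on an object; "force" is the grip in N (left out, the last holds). Time passes only in rows, so rows that do not move let the fingers close. It gives the time, the measured TCP pose, the force, the opening and the grip force at its end, in the units of the state.
- ctrl.get_obs(): the state, without advancing time (a new reading comes with each control period).
- ctrl.camera(name): name is "scene" or "top" or "wrist"; returns a dict with "color" (420x560x3 uint8, blue, green, red), "K" (3x3 intrinsics, pixels), "distortion" ([k1, k2, p1, p2, k3] as OpenCV has them; the pictures are not rectified), "pose" (4x4, takes a point from camera to world coordinates); the wrist camera has in their place "tool_from_camera" (4x4, takes a point from camera to tool coordinates, whose origin is the TCP and whose axes are the flange's). Camera axes: x right, y down, z forward; pixel columns grow to the right and rows downward; lengths in m; the calibration is good to about 2 mm. A picture is of the moment at which its call begins: read the wrist's pose just before it. There is no depth.
- ctrl.hand_in(): hands the job in; it is judged then, once.
Trained networks look in a picture, given as the dict that the camera call returned (one of the last four; its "shot" number tells which), for a name from the list of things; names that differ only in an ending like _2 or _b are one class to them, and where a whole thing is asked for, a point or a joint stands for the part that bears it (a point fixed in the world has none). Each returns a list of dicts, best first, with "conf" (0 to 1); they miss things now and then, are a little off and sometimes report something else, mostly with a low value. They report only what shows in the picture. A call takes as long as a camera call.
- ctrl.cut_out(name, picture): "mask" (420x560 bool, what is visible of it) and "centre" ([row, column] in pixels, amid what is visible of it).
The state is a dict: "time_s": time; "qpos": joint angles; "joint_vel": joint speeds; "tau": joint torques, N m; "ee_pos": TCP position; "eef_rot": TCP orientation; "force": force on the tool from outside, world axes, zero at the start; "moment": the same for the moment, N m; "grip_width": finger opening in m; "grip_force": force on a finger pad.
Only numpy, scipy, OpenCV 4.12 (cv2) and the standard library are available. Lean on these libraries where they do the work, as an engineer would, in place of code of your own. Each camera call takes 0.05 s, during which the arm holds its last target. There are 200 camera calls.

### The job

Fit the red speed handle fully home onto the square spindle of the pottery wheel's control box, then press the blue snap cap straight down onto the stud above it until it clicks and sits flat on the handle. Do not let go: finish with the gripper still on the cap, firmly pushing it down. Leave everything else on the bench where it is.

Things in the scene. Friction and masses are not known exactly. Their poses are not given: they have to be found in the camera images.
- control_box: wheel control box, fixed: pale blue-grey, 110 x 120 x 60 mm high, green rocker switch on its -x side. From the middle of its top rises a fixed square steel spindle, 16 x 16 mm, sides along the box's x and y, 22 mm tall, the top 3 mm tapering to 12 x 12; on that stands a round black stud (see stud_tip). Origin: centre of the underside, z up
- seat (a point): centre of the control box's top face, on the axis of spindle and stud, 60 mm above the bench; axes as the box. The handle's underside rests here when home
- stud_tip (a point): top of the black stud, on the axis, 43 mm above the box top. The stud is 14 mm in diameter, its top 5 mm tapering to 7 mm. Four sprung brass balls stand 2.5 mm out of its sides on the box's diagonals, centred 33 mm above the box top; they pass freely through the handle's bore
- handle: red handle, right way up: hub 36 (x) x 34 (y) x 26 mm high, square through bore 18 x 18 mm along z, sides along x and y; wings 14 mm thick (y) along +x and -x, 106 mm overall. Grip it on the flats, 34 mm apart in y. Fits the spindle in any of four quarter turns with 1 mm play a side. 120 g or so. Origin: centre of the underside, on the bore's axis. Home, its top is 26 mm above the box top
- cap: blue snap cap, mouth down: skirt 40 mm diameter, 22 mm high, on it a round ribbed grip 24 mm diameter from 22 to 50 mm high. Mouth 16 mm diameter with a lip 3 mm high; above the lip a hollow 21 mm wide up to 19 mm. Any yaw fits. 50 g or so. Origin: centre of the underside, on its axis
- cap_mouth (a point): centre of the cap's mouth, at its origin. Pressed down, the mouth meets the balls about 36 mm above the box top; the push peaks near 8 N at 34 mm, falls to nothing by 32 mm, and below 30 mm the balls draw the cap down until it rests on the handle, mouth 26 mm above the box top. It cannot click unless the handle is home
- wood_knife: dark red-brown wooden modelling knife lying flat, about 150 x 20 x 10 mm; a bystander. Origin under its middle
- slotted_rib: cream slotted rib lying flat, 120 x 24 x 8 mm; a bystander. Origin under its middle
- pink_bowl: crimson plastic bowl, 124 mm across, 65 mm high; a bystander. Origin under its middle
- bisque_cup: cream unglazed cup, 72 mm across, 75 mm high; a bystander. Origin under its middle
- glaze_jar: closed green glaze jar with a black lid, 72 mm across, 85 mm high; a bystander. Origin under its middle
- grey_bowl: small grey clay bowl, 100 mm across, 50 mm high; a bystander. Origin under its middle
- wrench: steel wrench lying flat; a bystander

How it is judged:
By the outcome, as a careful person would: the job done as asked, in the order asked, and still so for the second after the job is handed in, while the arm keeps its last pose, push and grip.
It also fails if it takes over 64 s, if anything falls off the work surface, if the arm or the gripper's body presses on something with over 40 N, if the wrist force passes 120 N, or if a joint passes its speed limit or range.

## Working session

There is one attempt and no reset: what is moved stays moved. The work goes in short steps, Python scripts to look and compute and a tool call to move; the robot and the scene stay as the last step left them, time stands still between calls to the robot, and variables do not carry over. Pictures are saved under pics/ and viewed, at most 10 in all, crops included, and the job is handed in when it is done.

Besides the shell and the picture viewer there is one more tool, called after "Call:" in YAML: its name, and indented under it one key for each argument. move_arm: Moves the arm, as the interface text tells. Its arguments: {"type":"object","properties":{"increments":{"type":"array","items":{"type":"array","items":{"type":"number"}}},"force":{"type":"number"}},"required":["increments"]}

```bash
mkdir -p pics; ls
cat > h.py <<'E'
import numpy as np, cv2
from station import ctrl
from scipy.spatial.transform import Rotation as R
def shot(n):
    o=ctrl.get_obs(); p=ctrl.camera(n)
    if n=="wrist":
        T=np.eye(4); T[:3,:3]=R.from_euler('xyz',o['eef_rot']).as_matrix(); T[:3,3]=o['ee_pos']
        p['pose']=T@p['tool_from_camera']
    return p
def toplane(p,rc,z):
    """pixels [row,col] -> world at height z"""
    rc=np.atleast_2d(np.array(rc,float))
    u=cv2.undistortPoints(rc[:,::-1].reshape(-1,1,2).copy(),np.array(p['K']),np.array(p['distortion'])).reshape(-1,2)
    P=np.array(p['pose']); d=np.c_[u,np.ones(len(u))]@P[:3,:3].T; o=P[:3,3]
    return o+d*((z-o[2])/d[:,2])[:,None]
def topix(p,X):
    W=np.linalg.inv(np.array(p['pose'])); q,_=cv2.projectPoints(np.atleast_2d(np.array(X,float)),cv2.Rodrigues(W[:3,:3])[0],W[:3,3],np.array(p['K']),np.array(p['distortion']))
    return q.reshape(-1,2)[:,::-1]
E
python3 - <<'E'
from h import *
o=ctrl.get_obs(); print({k:np.round(v,3) for k,v in o.items()})
for n in("top","scene"):
    p=shot(n); cv2.imwrite(f"pics/{n}0.png",p['color']); print(n,np.round(p['pose'],3).tolist(),p['K'][0][0])
    for t,z in(("control_box",.06),("handle",.026),("cap",.05),("wood_knife",.01),("slotted_rib",.008),("pink_bowl",.065),("bisque_cup",.075),("glaze_jar",.085),("grey_bowl",.05),("wrench",.01)):
        for r in ctrl.cut_out(t,p)[:2]:
            print(t,round(r['conf'],2),np.round(r['centre']),r['mask'].sum(),np.round(toplane(p,r['centre'],z),3)[0])
E
```

```text
pics
{'time_s': np.float64(0.0), 'qpos': array([-1.326,  0.3  ,  1.522,  0.   ,  1.321, -0.067]), 'joint_vel': array([ 0.002, -0.001,  0.001, -0.001, -0.   , -0.   ]), 'tau': array([ 2.0000e-03, -5.3180e+01, -3.5274e+01,  7.1000e-02,  2.4000e-02,
       -0.0000e+00]), 'ee_pos': array([ 0.169, -0.523,  0.205]), 'eef_rot': array([-3.14 , -0.   ,  0.312]), 'force': array([ 0.849,  0.052, -0.823]), 'moment': array([-0.044,  0.016, -0.022]), 'grip_force': np.float64(0.0), 'grip_width': np.float64(0.094)}
top [[-0.027, -0.998, 0.065, 0.502], [-1.0, 0.027, 0.001, 0.003], [-0.002, -0.065, -0.998, 1.549], [0.0, 0.0, 0.0, 1.0]] 504.7804934387906
control_box 0.71 [243. 277.] 1590 [0.527 0.011 0.06 ]
handle 0.77 [258. 358.] 242 [ 0.475 -0.23   0.026]
cap 0.7 [240. 188.] 160 [0.544 0.275 0.05 ]
wood_knife 0.8 [249. 238.] 315 [0.514 0.131 0.01 ]
slotted_rib 0.67 [225. 324.] 282 [ 0.579 -0.134  0.008]
pink_bowl 0.97 [171. 334.] 1381 [ 0.737 -0.164  0.065]
bisque_cup 0.71 [162. 264.] 472 [0.766 0.043 0.075]
grey_bowl 0.77 [242. 438.] 832 [ 0.517 -0.469  0.05 ]
wrench 0.77 [260. 131.] 336 [0.489 0.458 0.01 ]
wrench 0.72 [257. 356.] 232 [ 0.479 -0.23   0.01 ]
scene [[-0.826, 0.476, -0.301, 1.003], [0.563, 0.696, -0.445, 0.566], [-0.003, -0.537, -0.843, 1.192], [0.0, 0.0, 0.0, 1.0]] 495.537485829681
control_box 0.67 [208. 306.] 2076 [0.551 0.012 0.06 ]
handle 0.58 [148. 277.] 293 [ 0.484 -0.226  0.026]
cap 0.67 [290. 371.] 235 [0.556 0.294 0.05 ]
cap 0.17 [258. 249.] 761 [0.757 0.049 0.05 ]
wood_knife 0.92 [244. 342.] 302 [0.518 0.138 0.01 ]
wood_knife 0.16 [257. 244.] 778 [0.757 0.021 0.01 ]
slotted_rib 0.53 [186. 270.] 270 [ 0.575 -0.132  0.008]
pink_bowl 0.93 [196. 214.] 1356 [ 0.739 -0.158  0.065]
glaze_jar 0.63 [292. 274.] 813 [0.763 0.174 0.085]
grey_bowl 0.88 [105. 227.] 624 [ 0.53  -0.443  0.05 ]
grey_bowl 0.52 [258. 246.] 762 [0.763 0.043 0.05 ]
wrench 0.91 [338. 429.] 574 [0.503 0.463 0.01 ]
```

Run:
```python
import cv2
a=cv2.imread("pics/top0.png")[140:300,90:470]; cv2.imwrite("pics/t1.png",cv2.resize(a,None,fx=2.1,fy=2.1,interpolation=cv2.INTER_CUBIC))
a=cv2.imread("pics/scene0.png")[80:360,180:460]; cv2.imwrite("pics/s1.png",cv2.resize(a,None,fx=2.1,fy=2.1,interpolation=cv2.INTER_CUBIC))
```

```text
(no output)
```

View pics/t1.png

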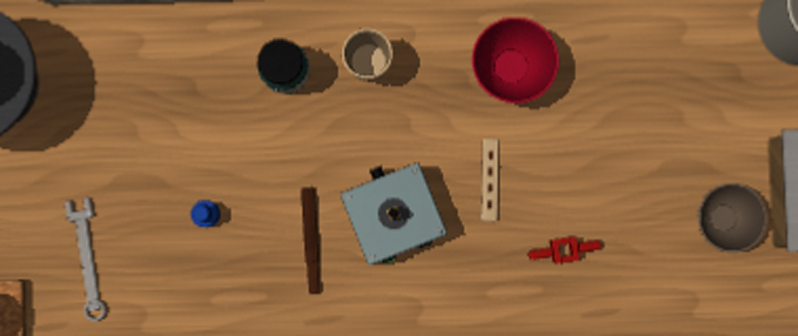

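View pics/s1.png

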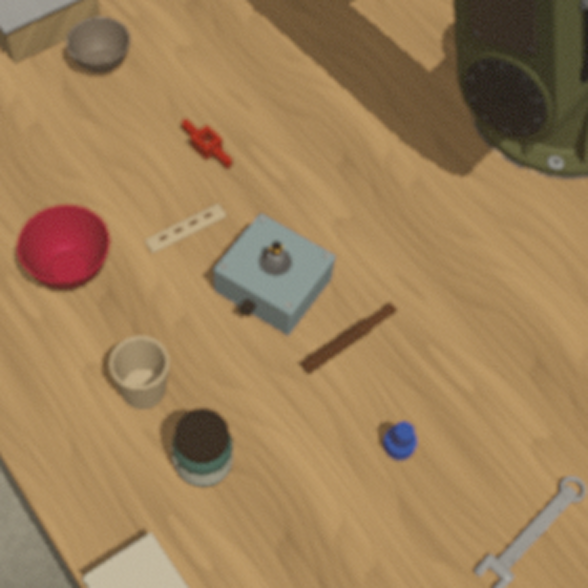

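The top crop shows the box at about crop (393,213), yawed about 21°. The handle is at (566,250) with its wings nearly along world y, and the cap is at (205,213). Both networks' positions agree with what I see. The wrench's second hit is really the handle, so I'm ignoring it. Next I'll move above the handle.

Call:
move_arm:
  increments:
    - [1, 0.63, -0.31, 0, 0, 0, 0]
    - [1, 0.63, -0.31, 0, 0, 0, 0]
    - [1, 0.63, -0.31, 0, 0, 0, 0]
    - [1, 0.63, -0.31, 0, 0, 0, 0]
    - [1, 0.63, -0.31, 0, 0, 0, 0]
    - [1, 0.63, -0.31, 0, 0, 0, 0]
    - [1, 0.63, -0.31, 0, 0, 0, 0]
    - [1, 0.63, -0.31, 0, 0, 0, 0]
    - [1, 0.63, -0.31, 0, 0, 0, 0]
    - [1, 0.63, -0.31, 0, 0, 0, 0]
    - [1, 0.63, -0.31, 0, 0, 0, 0]
    - [1, 0.63, -0.31, 0, 0, 0, 0]

```text
time_s: 2.3
ee_pos: [0.4724, -0.2293, 0.2056]
eef_rot: [3.141, -0.0, 0.312]
force: [-0.5, -0.6, 0.4]
grip_width: 0.094
grip_force: 0.0
```

Call:
move_arm:
  increments:
    - [1, 0, 0, 0, 0, 0, -0.143]
    - [1, 0, 0, 0, 0, 0, -0.143]
    - [1, 0, 0, 0, 0, 0, -0.143]
    - [1, 0, 0, 0, 0, 0, -0.143]
    - [1, 0, 0, 0, 0, 0, -0.143]
    - [1, 0, 0, 0, 0, 0, -0.143]
    - [1, 0, 0, 0, 0, 0, -0.143]
    - [1, 0, 0, 0, 0, 0, -0.143]
    - [1, 0, 0, 0, 0, 0, -0.143]
    - [1, 0, 0, 0, 0, 0, -0.143]
    - [1, 0, 0, 0, 0, 0, 0]
    - [1, 0, 0, 0, 0, 0, 0]

```text
time_s: 3.5
ee_pos: [0.4714, -0.2305, 0.2054]
eef_rot: [3.142, -0.0, 1.737]
force: [-0.1, 0.5, -0.6]
grip_width: 0.0942
grip_force: 0.0
```

Run:
```python
from h import *
p=shot("wrist"); cv2.imwrite("pics/w1.png",p['color']); print(np.round(p['tool_from_camera'],3).tolist(),np.round(p['pose'],3).tolist(),p['K'][0][0])
for r in ctrl.cut_out("handle",p)[:2]:
    m=r['mask']; rc=np.argwhere(m); X=toplane(p,rc,.02)[:,:2]; c=X.mean(0); w,v=np.linalg.eigh(np.cov((X-c).T))
    print(r['conf'],r['centre'],m.sum(),c,np.degrees(np.arctan2(v[1,1],v[0,1])),(X-c)@v[:,1] @ [1] if 0 else np.ptp((X-c)@v[:,1]))
```

```text
[[0.001, -0.957, -0.29, 0.085], [1.0, 0.001, 0.0, 0.001], [-0.0, -0.29, 0.957, -0.178], [0.0, 0.0, 0.0, 1.0]] [[0.986, 0.159, 0.048, 0.458], [0.167, -0.944, -0.286, -0.147], [0.0, 0.29, -0.957, 0.383], [0.0, 0.0, 0.0, 1.0]] 324.0448385882977
0.67 [188.4, 271.3] 1475 [ 0.47507317 -0.23299225] 97.50686786168295 0.103089432890178
```

View pics/w1.png

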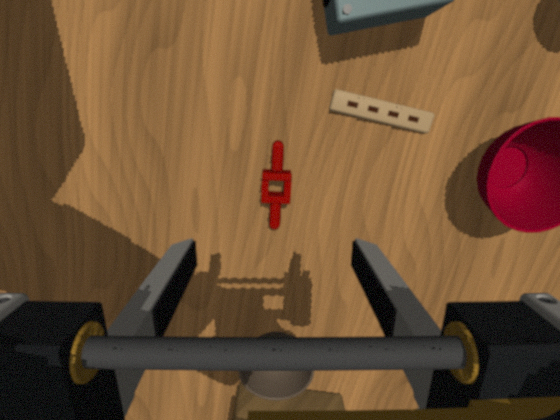

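The wrist view shows the handle at (276,186) with its bore visible and its wings nearly vertical in the image. I'll go lower and measure the hub.

Call:
move_arm:
  increments:
    - [1, -0.02, 0.02, 0.5, 0, 0, 0.02]
    - [1, -0.02, 0.02, 0.5, 0, 0, 0.02]
    - [1, -0.02, 0.02, 0.5, 0, 0, 0]
    - [1, 0, 0.01, 0.5, 0, 0, 0]
    - [1, 0, 0, 0, 0, 0, 0]
    - [1, 0, 0, 0, 0, 0, 0]

```text
time_s: 4.2
ee_pos: [0.4755, -0.233, 0.1061]
eef_rot: [3.142, -0.0, 1.701]
force: [-0.1, 0.6, -0.5]
grip_width: 0.0942
grip_force: 0.0
```

Run:
```python
from h import *
p=shot("wrist"); 
for r in ctrl.cut_out("handle",p)[:1]:
    m=r['mask']; rc=np.argwhere(m); X=toplane(p,rc,.02)[:,:2]; c=X.mean(0); w,v=np.linalg.eigh(np.cov((X-c).T))
    print(r['conf'],r['centre'],m.sum(),c,np.degrees(np.arctan2(v[1,1],v[0,1])),np.ptp((X-c)@v[:,1]))
    # bore hole
    cs,h=cv2.findContours(m.astype(np.uint8),cv2.RETR_CCOMP,cv2.CHAIN_APPROX_NONE)
    for c,hh in zip(cs,h[0]):
        if cv2.contourArea(c)>15:
            rect=cv2.minAreaRect(c); print(hh[3],rect,toplane(p,[rect[0][::-1]],.026)[0])
r0,c0=map(int,r['centre']); cv2.imwrite("pics/w2.png",cv2.resize(p['color'][max(0,r0-100):r0+100,c0-120:c0+120],None,fx=3,fy=3,interpolation=cv2.INTER_CUBIC)); print(r0,c0)
```

```text
0.85 [201.6, 271.5] 2751 [ 0.47531455 -0.23206961] 97.3216586875813 0.10490619055318633
-1 ((272.4999694824219, 206.49996948242188), (116.99998474121094, 38.99999237060547), 90.0) [ 0.47482546 -0.22831564  0.026     ]
0 ((272.5, 209.0), (21.0, 12.0), 0.0) [ 0.47510779 -0.23048341  0.026     ]
201 271
```

View pics/w2.png

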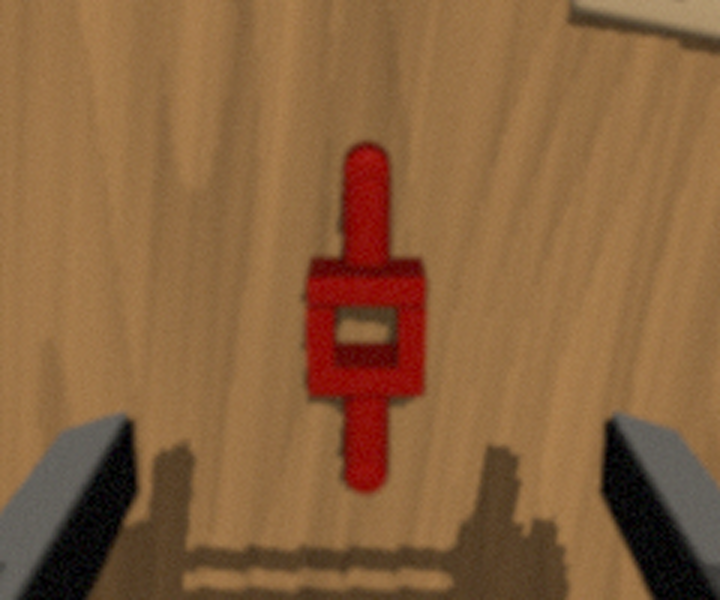

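The hub's top face and bore centre are at crop (366,337), which is pixel (273,213). That's about 1 mm off the tool in its -x, so I'll descend and grip.

Call:
move_arm:
  increments:
    - [1, -0.025, 0, 0.5, 0, 0, 0]
    - [1, 0, 0, 0.5, 0, 0, 0]
    - [1, 0, 0, 0.5, 0, 0, 0]
    - [1, 0, 0, 0.3, 0, 0, 0]
    - [1, 0, 0, 0.2, 0, 0, 0]
    - [1, 0, 0, 0, 0, 0, 0]
    - [0, 0, 0, 0, 0, 0, 0]
    - [0, 0, 0, 0, 0, 0, 0]
    - [0, 0, 0, 0, 0, 0, 0]
    - [0, 0, 0, 0, 0, 0, 0]
    - [0, 0, 0, 0, 0, 0, 0]
    - [0, 0, 0, 0, 0, 0, 0]
    - [0, 0, 0, 0, 0, 0, 0]
    - [0, 0, 0, 0, 0, 0, 0]
    - [0, 0, 0, 0, 0, 0, 0]
  force: 30

```text
time_s: 5.8
ee_pos: [0.4755, -0.2342, 0.0054]
eef_rot: [-3.142, -0.0, 1.702]
force: [-0.7, -0.2, 0.1]
grip_width: 0.0333
grip_force: 30.0
```

Call:
move_arm:
  increments:
    - [0, 0, 0, -0.2, 0, 0, 0]
    - [0, 0, 0, -0.5, 0, 0, 0]
    - [0, 0, 0, -0.7, 0, 0, 0]
    - [0, 0, 0, -0.7, 0, 0, 0]
    - [0, 0, 0, -0.7, 0, 0, 0]
    - [0, 0, 0, -0.7, 0, 0, 0]
    - [0, 0, 0, -0.4, 0, 0, 0]
    - [0, 0.4, 0.19, 0, 0, 0, 0]
    - [0, 0.54, 0.25, 0, 0, 0, 0]
    - [0, 0.54, 0.25, 0, 0, 0, 0]
    - [0, 0.54, 0.25, 0, 0, 0, 0]
    - [0, 0.54, 0.2, 0, 0, 0, 0]
    - [0, 0, 0, 0, 0, 0, -0.08]
    - [0, 0, 0, 0, 0, 0, -0.08]
    - [0, 0, 0, 0, 0, 0, -0.08]
    - [0, 0, 0, 0, 0, 0, 0]
    - [0, 0, 0, 0, 0, 0, 0]
    - [0, 0, 0, 0, 0, 0, 0]

```text
time_s: 7.6
ee_pos: [0.5152, -0.0999, 0.2006]
eef_rot: [3.142, 0.0, 1.94]
force: [0.0, 0.8, -1.8]
grip_width: 0.0334
grip_force: 30.0
```

Run:
```python
from h import *
p=shot("wrist"); cv2.imwrite("pics/w3.png",p['color'])
import pickle; pickle.dump(p,open("w3.pkl","wb"))
for t in("control_box","stud_tip","handle"):
  for r in ctrl.cut_out(t,p)[:1]: print(t,r['conf'],r['centre'],r['mask'].sum(),toplane(p,[r['centre']],.103 if t=="stud_tip" else .06))
```

```text
control_box 0.77 [90.7, 330.8] 15696 [[0.53000644 0.01186736 0.06      ]]
stud_tip 0.88 [90.8, 331.2] 15813 [[0.52431174 0.00753018 0.103     ]]
handle 0.63 [252.4, 271.4] 6495 [[ 0.53761936 -0.16199895  0.06      ]]
```

View pics/w3.png

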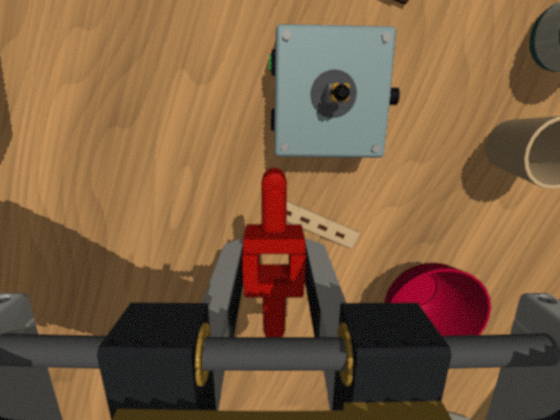

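```bash
cat > box.py <<'E'
from h import *
from scipy.optimize import least_squares
def boxfit(p,x0,name=None):
    r=ctrl.cut_out("control_box",p)[0] if name is None else name
    hsv=cv2.cvtColor(p['color'],cv2.COLOR_BGR2HSV)
    m=cv2.dilate(r['mask'].astype(np.uint8),np.ones((5,5)))
    col=np.median(hsv[r['mask']],0); 
    g=(np.abs(hsv.astype(int)-col)<[15,40,28]).all(2)&(m>0)
    g=cv2.morphologyEx(g.astype(np.uint8),cv2.MORPH_OPEN,np.ones((7,7)))
    cs,_=cv2.findContours(g,cv2.RETR_EXTERNAL,cv2.CHAIN_APPROX_NONE); c=max(cs,key=cv2.contourArea)
    c=cv2.convexHull(c); 
    full=np.zeros_like(g); cv2.drawContours(full,[c],-1,1,-1)
    cs,_=cv2.findContours(full,cv2.RETR_EXTERNAL,cv2.CHAIN_APPROX_NONE); W=toplane(p,cs[0].reshape(-1,2)[:,::-1],.06)[:,:2]
    def f(q):
        a=q[2]; L=(W-q[:2])@np.array([[np.cos(a),-np.sin(a)],[np.sin(a),np.cos(a)]])
        d=np.abs(L)-[.055,.06]; return d.max(1)
    s=least_squares(f,x0,loss='soft_l1',f_scale=.001); print(col,cv2.minAreaRect(W.astype(np.float32)*1000),s.x,np.degrees(s.x[2]),np.abs(s.fun).mean()*1e3)
    return s.x
E
python3 - <<'E'
from box import *
import pickle
p=pickle.load(open("w3.pkl","rb"))
boxfit(shot("wrist"),[.527,.01,.37])
boxfit(shot("top"),[.527,.01,.37])
E
```

```text
[ 83.  29. 147.] ((532.9962768554688, 11.366241455078125), (105.80182647705078, 114.90753173828125), 21.399578094482422) [0.53346723 0.00963929 0.35333089] 20.24436868118125 3.1367481454995976
[ 88.  30. 145.] ((532.5240478515625, 11.029380798339844), (108.30963897705078, 117.15953826904297), 20.21526527404785) [0.53219366 0.01141235 0.37849126] 21.685951785223704 4.435079806023062
```

```bash
sed -i "s/d=np.abs(L)-\[.055,.06\]/d=np.abs(L)-q[3:5]/; s/least_squares(f,x0,/least_squares(f,list(x0)+[.053,.058],/; s/f_scale=.001/f_scale=.0005,x_scale=[.01,.01,.05,.01,.01]/; s/np.abs(s.fun).mean()/np.median(np.abs(s.fun))/" box.py
python3 - <<'E'
from box import *
p=shot("wrist"); boxfit(p,[.533,.011,.37]); 
boxfit(shot("top"),[.533,.011,.37])
print(topix(p,[[.533,.0113,.103]]))
g=p['color'][60:130,290:380]; cv2.imwrite("pics/w4.png",cv2.resize(g,None,fx=6,fy=6,interpolation=cv2.INTER_CUBIC))
E
```

```text
[ 83.  29. 147.] ((532.9622802734375, 11.360687255859375), (105.79287719726562, 114.88499450683594), 21.41414451599121) [0.53283529 0.01098262 0.35998613 0.05228208 0.05691043] 20.625685700590612 0.2803810081746447
[ 88.  30. 145.] ((532.5240478515625, 11.029380798339844), (108.30963897705078, 117.15953826904297), 20.21526527404785) [0.53204346 0.01117499 0.29988549 0.05143758 0.05586212] 17.182172913408408 1.6141560089882185
[[ 90.50757336 343.0883425 ]]
```

View pics/w4.png

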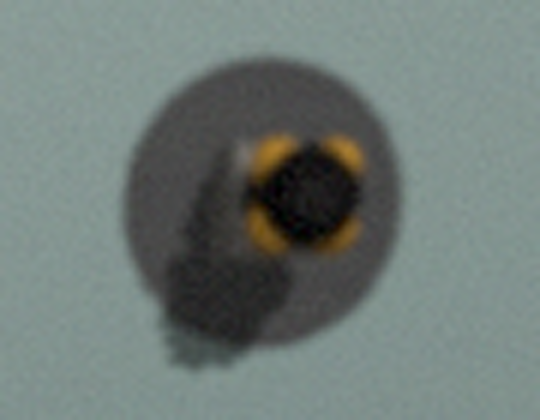

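Run:
```python
from box import *
import pickle
p=pickle.load(open("w3.pkl","rb"))
for rc,z in(((92.2,341.2),.101),((92.7,341.2),.093),((93.7,334),.061)): print(toplane(p,[rc],z))
# screws / corners for yaw
g=cv2.cvtColor(p['color'],cv2.COLOR_BGR2GRAY)
hsv=cv2.cvtColor(p['color'],cv2.COLOR_BGR2HSV)
m=((hsv[...,0]>70)&(hsv[...,0]<105)&(hsv[...,2]>110)).astype(np.uint8)
# per-side line fits via row/col scans
def edge(pts): 
    W=toplane(p,pts,.06)[:,:2]; vx,vy,x,y=cv2.fitLine(W.astype(np.float32),cv2.DIST_HUBER,0,.01,.01).ravel(); return np.degrees(np.arctan2(vy,vx))%90,(x,y),(vx,vy)
L=[];Rr=[];T=[];B=[]
for r in list(range(38,50))+list(range(75,105))+list(range(133,148)):
    c=np.flatnonzero(m[r,260:420])+260; L.append((r,c.min())) 
    if not 80<r<112: Rr.append((r,c.max()+1))
for c in range(288,378):
    r=np.flatnonzero(m[10:180,c])+10; T.append((r.min(),c)); B.append((r.max()+1,c))
for n,e in zip("LRTB",(L,Rr,T,B)): print(n,edge(e),e[0],e[-1])
```

```text
[[0.53263018 0.0097285  0.101     ]]
[[0.53415791 0.01023836 0.093     ]]
[[0.53372879 0.01041828 0.061     ]]
L (np.float32(20.408318), (np.float32(0.48251835), np.float32(-0.004829068)), (np.float32(0.34870818), np.float32(-0.93723136))) (38, np.int64(277)) (147, np.int64(276))
R (np.float32(20.59517), (np.float32(0.58958656), np.float32(0.009717559)), (np.float32(0.35176262), np.float32(-0.9360892))) (38, np.int64(394)) (147, np.int64(384))
T (np.float32(20.511454), (np.float32(0.50172627), np.float32(0.059845828)), (np.float32(0.9366022), np.float32(0.35039464))) (np.int64(25), 288) (np.int64(27), 377)
B (np.float32(20.390368), (np.float32(0.55213916), np.float32(-0.044437442)), (np.float32(0.93734056), np.float32(0.34841448))) (np.int64(155), 288) (np.int64(156), 377)
```

The stud tip is at pixel (341,92) with the balls around it, and the washer disc is at (334,94). All of them project to an axis at (0.5335, 0.0103), and the box yaw is 20.5° from all four edges. I'll move over it.

Call:
move_arm:
  increments:
    - [0, 0, 0, 0, 0, 0, 0.012]
    - [0, 0.24, 0.14, 0, 0, 0, 0]
    - [0, 0.48, 0.28, 0, 0, 0, 0]
    - [0, 0.48, 0.28, 0, 0, 0, 0]
    - [0, 0.48, 0.28, 0, 0, 0, 0]
    - [0, 0.26, 0.13, 0, 0, 0, 0]
    - [0, 0, 0, 0.4, 0, 0, 0]
    - [0, 0, 0, 0.5, 0, 0, 0]
    - [0, 0, 0, 0.4, 0, 0, 0]
    - [0, 0, 0, 0, 0, 0, 0]
    - [0, 0, 0, 0, 0, 0, 0]

```text
time_s: 9.3
ee_pos: [0.5334, 0.0106, 0.1361]
eef_rot: [3.141, 0.0, 1.93]
force: [-0.3, 0.7, -1.1]
grip_width: 0.0339
grip_force: 30.0
```

Run:
```python
from box import *
import pickle
p=shot("wrist"); pickle.dump(p,open("w5.pkl","wb"))
print(np.round(topix(p,[[.5335,.0103,.103],[.5335,.0103,.15]]),1))
cv2.imwrite("pics/w5.png",cv2.resize(p['color'][130:330,170:380],None,fx=3,fy=3,interpolation=cv2.INTER_CUBIC))
```

```text
[[233.1 272.5]
 [264.6 272.2]]
```

View pics/w5.png

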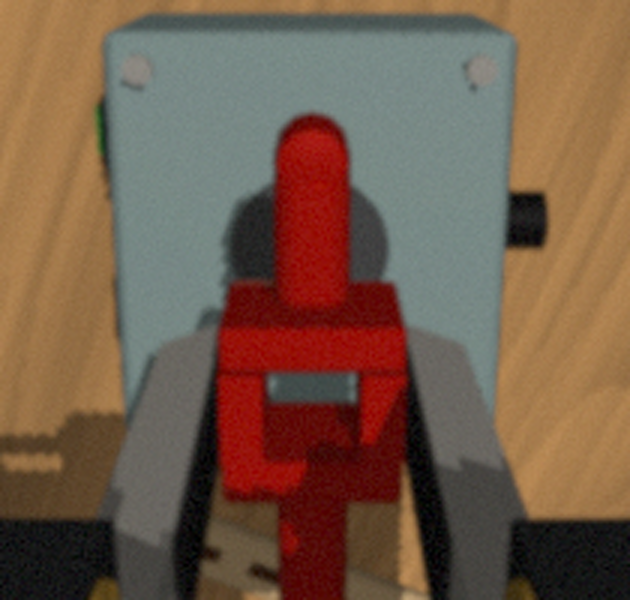

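Looking through the bore, the hub spans crop columns 218–407. Its centre is column 274.2 against a projected tool axis of 272.2, so the wrist camera reads about 1 mm off in tool y. I'll shift 1 mm to allow for that and descend to just above the spindle.

Call:
move_arm:
  increments:
    - [0, -0.01, -0.02, 0.1, 0, 0, 0]
    - [0, 0, 0, 0.25, 0, 0, 0]
    - [0, 0, 0, 0.25, 0, 0, 0]
    - [0, 0, 0, 0.2, 0, 0, 0]
    - [0, 0, 0, 0.1, 0, 0, 0]
    - [0, 0, 0, 0, 0, 0, 0]

```text
time_s: 9.95
ee_pos: [0.532, 0.0097, 0.0895]
eef_rot: [-3.14, -0.001, 1.93]
force: [-0.2, -0.2, -1.8]
grip_width: 0.0337
grip_force: 30.0
```

Call:
move_arm:
  increments:
    - [0, 0, 0, 0.05, 0, 0, 0]
    - [0, 0, 0, 0.05, 0, 0, 0]
    - [0, 0, 0, 0.05, 0, 0, 0]
    - [0, 0, 0, 0, 0, 0, 0]

```text
time_s: 10.35
ee_pos: [0.5323, 0.0097, 0.0827]
eef_rot: [-3.141, -0.0, 1.93]
force: [0.2, 0.4, -2.3]
grip_width: 0.0337
grip_force: 30.0
```

Call:
move_arm:
  increments:
    - [0, 0, 0, 0.1, 0, 0, 0]
    - [0, 0, 0, 0.1, 0, 0, 0]
    - [0, 0, 0, 0.08, 0, 0, 0]
    - [0, 0, 0, 0.04, 0, 0, 0]
    - [0, 0, 0, 0.03, 0, 0, 0]
    - [0, 0, 0, 0, 0, 0, 0]

```text
time_s: 10.95
ee_pos: [0.5323, 0.0097, 0.0655]
eef_rot: [-3.141, -0.0, 1.93]
force: [-3.1, 2.4, 0.3]
grip_width: 0.0338
grip_force: 30.0
```

Call:
move_arm:
  increments:
    - [0, 0.01, 0, 0.02, 0, 0, 0]
    - [0, 0, 0, 0.02, 0, 0, 0]
    - [0, 0, 0, 0, 0, 0, 0]

```text
time_s: 11.25
ee_pos: [0.5324, 0.0098, 0.0654]
eef_rot: [3.141, 0.001, 1.93]
force: [-13.7, -1.2, 23.6]
grip_width: 0.0339
grip_force: 30.0
```

The upward force is 23 N with the TCP at 0.0654, the exact home height. I'll relax, release and lift.

Call:
move_arm:
  increments:
    - [0, 0, 0, -0.03, 0, 0, 0]
    - [0.7, 0, 0, 0, 0, 0, 0]
    - [0.7, 0, 0, 0, 0, 0, 0]
    - [0.7, 0, 0, 0, 0, 0, 0]
    - [0.7, 0, 0, 0, 0, 0, 0]
    - [0.7, 0, 0, 0, 0, 0, 0]
    - [0.7, 0, 0, -0.1, 0, 0, 0]
    - [0.7, 0, 0, -0.4, 0, 0, 0]
    - [0.7, 0, 0, -0.7, 0, 0, 0]
    - [0.7, 0, 0, -0.7, 0, 0, 0]
    - [0.7, 0, 0, -0.5, 0, 0, 0]
    - [0.7, 0, 0, -0.2, 0, 0, 0]
    - [0.7, 0, 0, 0, 0, 0, 0]

```text
time_s: 12.55
ee_pos: [0.5326, 0.0101, 0.1958]
eef_rot: [3.14, 0.001, 1.93]
force: [0.5, 0.5, -1.1]
grip_width: 0.0656
grip_force: 0.0
```

Run:
```python
from box import *
import pickle
o=ctrl.get_obs(); print(o['ee_pos'],o['eef_rot'],o['force'])
p=shot("wrist"); pickle.dump(p,open("w6.pkl","wb"))
print(np.round(topix(p,[[.5325,.01,.103],[.5325,.01,.086]]),1))
cv2.imwrite("pics/w6.png",cv2.resize(p['color'][90:310,160:390],None,fx=2.7,fy=2.7,interpolation=cv2.INTER_CUBIC))
t=shot("top")
for z in(.05,):
  r=ctrl.cut_out("cap",t)[0]; print(r['conf'],r['mask'].sum(),toplane(t,[r['centre']],z), toplane(t,[r['centre']],.022))
```

```text
[0.53259825 0.01011671 0.19582953] [3.13977163e+00 7.88568139e-04 1.92976444e+00] [ 0.52246455  0.48897693 -1.1290857 ]
[[207.1 272.3]
 [201.6 272.4]]
0.46 158 [[0.54418647 0.27861735 0.05      ]] [[0.54497202 0.28376872 0.022     ]]
```

View pics/w6.png

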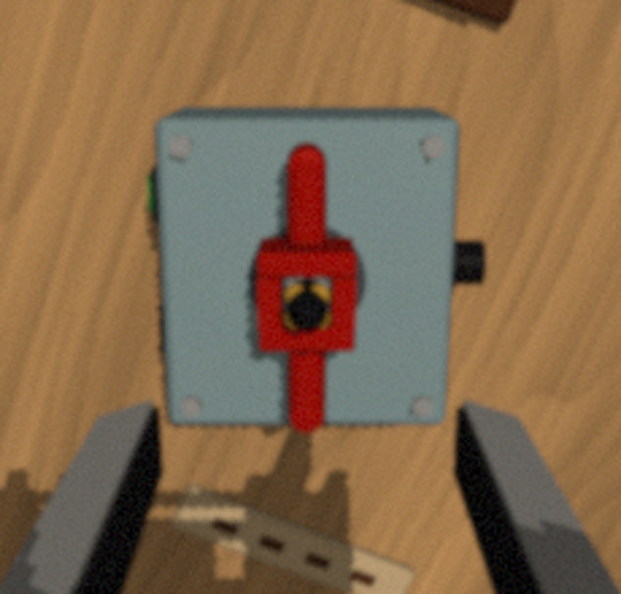

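The handle is down and square on the box. The stud is centred in the bore at crop (307,310), pixel (273.7,204.8), and nothing else has been disturbed. Next is the cap.

Call:
move_arm:
  increments:
    - [0.7, 0.3, 0.13, 0, 0, 0, 0]
    - [0.7, 0.6, 0.26, 0, 0, 0, 0]
    - [0.7, 0.6, 0.26, 0, 0, 0, 0]
    - [0.7, 0.6, 0.26, 0, 0, 0, 0]
    - [0.7, 0.6, 0.26, 0, 0, 0, 0]
    - [0.7, 0.6, 0.26, 0, 0, 0, 0]
    - [0.7, 0.6, 0.26, 0, 0, 0, 0]
    - [0.7, 0.6, 0.26, 0, 0, 0, 0]
    - [0.7, 0.47, 0.17, 0, 0, 0, 0]
    - [0.7, 0, 0, 0.4, 0, 0, 0]
    - [0.7, 0, 0, 0.5, 0, 0, 0]
    - [0.7, 0, 0, 0.3, 0, 0, 0]
    - [0.7, 0, 0, 0, 0, 0, 0]

```text
time_s: 14.0
ee_pos: [0.5431, 0.2794, 0.1319]
eef_rot: [-3.137, 0.0, 1.93]
force: [0.3, 0.5, -0.4]
grip_width: 0.0655
grip_force: 0.0
```

Run:
```python
from box import *
import pickle
o=ctrl.get_obs(); print(o['ee_pos'],o['eef_rot'],o['force'])
p=shot("wrist")
r=ctrl.cut_out("cap",p)[0]; print(r['conf'],r['centre'],r['mask'].sum())
a=np.argwhere(r['mask']); print(a.min(0),a.max(0),toplane(p,[r['centre']],.03))
T=np.append(o['ee_pos'][:2],.05); print(topix(p,[T]),topix(p,[np.append(o['ee_pos'][:2],.022)]))
cv2.imwrite("pics/w7.png",cv2.resize(p['color'][130:330,180:370],None,fx=3,fy=3,interpolation=cv2.INTER_CUBIC))
```

```text
[0.54307431 0.27942251 0.1319377 ] [-3.13652721e+00  3.18304952e-04  1.92964917e+00] [ 0.30180687  0.4796712  -0.43277691]
0.97 [192.9, 272.2] 1482
[173 252] [217 293] [[0.53850759 0.2888438  0.03      ]]
[[210.96760473 273.13092431]] [[201.57444774 273.33183604]]
```

View pics/w7.png

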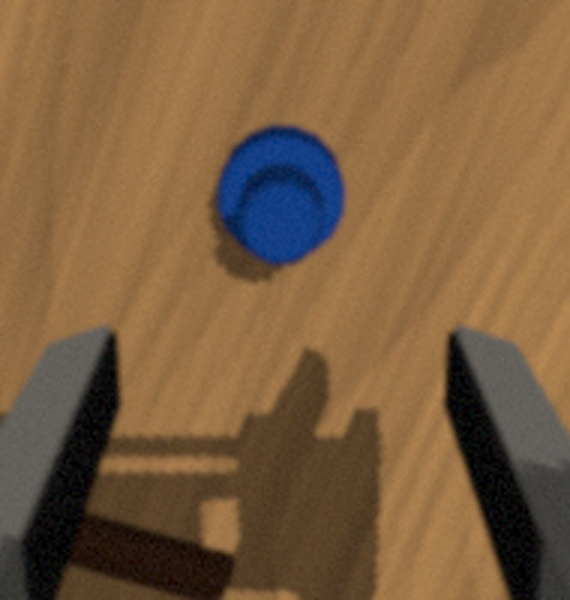

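The cap's round grip is centred at crop (281,215), pixel (273.7,201.7), and the skirt agrees. That's about 7.6 mm ahead in tool x. I'll descend and grip.

Call:
move_arm:
  increments:
    - [0.7, 0.15, 0, 0.2, 0, 0, 0]
    - [0.7, 0, 0, 0.5, 0, 0, 0]
    - [0.7, 0, 0, 0.5, 0, 0, 0]
    - [0.7, 0, 0, 0.5, 0, 0, 0]
    - [0.7, 0, 0, 0.3, 0, 0, 0]
    - [0.7, 0, 0, 0.13, 0, 0, 0]
    - [0.7, 0, 0, 0, 0, 0, 0]
    - [0, 0, 0, 0, 0, 0, 0]
    - [0, 0, 0, 0, 0, 0, 0]
    - [0, 0, 0, 0, 0, 0, 0]
    - [0, 0, 0, 0, 0, 0, 0]
    - [0, 0, 0, 0, 0, 0, 0]
    - [0, 0, 0, 0, 0, 0, 0]
    - [0, 0, 0, 0, 0, 0, 0]
    - [0, 0, 0, 0, 0, 0, 0]
  force: 45

```text
time_s: 15.6
ee_pos: [0.5416, 0.2871, 0.0286]
eef_rot: [3.141, -0.0, 1.93]
force: [-0.4, 0.3, 2.2]
grip_width: 0.0229
grip_force: 45.0
```

Call:
move_arm:
  increments:
    - [0, 0, 0, -0.3, 0, 0, 0]
    - [0, 0, 0, -0.6, 0, 0, 0]
    - [0, 0, 0, -0.7, 0, 0, 0]
    - [0, 0, 0, -0.7, 0, 0, 0]
    - [0, 0, 0, -0.7, 0, 0, 0]
    - [0, 0, 0, -0.4, 0, 0, 0]
    - [0, -0.3, -0.13, 0, 0, 0, 0]
    - [0, -0.6, -0.25, 0, 0, 0, 0]
    - [0, -0.6, -0.25, 0, 0, 0, 0]
    - [0, -0.6, -0.25, 0, 0, 0, 0]
    - [0, -0.6, -0.25, 0, 0, 0, 0]
    - [0, -0.6, -0.25, 0, 0, 0, 0]
    - [0, -0.6, -0.25, 0, 0, 0, 0]
    - [0, -0.6, -0.25, 0, 0, 0, 0]
    - [0, -0.42, -0.17, 0, 0, 0, 0]
    - [0, -0.2, -0.08, 0, 0, 0, 0]
    - [0, 0, 0, 0, 0, 0, 0]
    - [0, 0, 0, 0, 0, 0, 0]

```text
time_s: 17.4
ee_pos: [0.5315, 0.0104, 0.1981]
eef_rot: [-3.141, -0.0, 1.93]
force: [-0.1, -0.4, -0.7]
grip_width: 0.0233
grip_force: 45.0
```

Run:
```python
from box import *
o=ctrl.get_obs(); print(o['ee_pos'],o['eef_rot'],o['force'])
p=shot("wrist")
r=ctrl.cut_out("cap",p)[0]; print(r['conf'],r['centre'],r['mask'].sum()); a=np.argwhere(r['mask']); print(a.min(0),a.max(0))
z=o['ee_pos'][2]-.0286
for h in(0,.022,.05): print(h,topix(p,[np.append(o['ee_pos'][:2],z+h)]))
cv2.imwrite("pics/w8.png",cv2.resize(p['color'][150:350,160:390],None,fx=3,fy=3,interpolation=cv2.INTER_CUBIC))
```

```text
[0.53151353 0.01036604 0.19809709] [-3.14114175e+00 -3.74333067e-04  1.92977807e+00] [-0.05115903 -0.40220192 -0.74073988]
0.78 [248.3, 272.7] 3260
[212 244] [291 301]
0 [[235.15192779 272.4321702 ]]
0.022 [[248.65512731 272.28761358]]
0.05 [[270.52334862 272.05376344]]
```

View pics/w8.png

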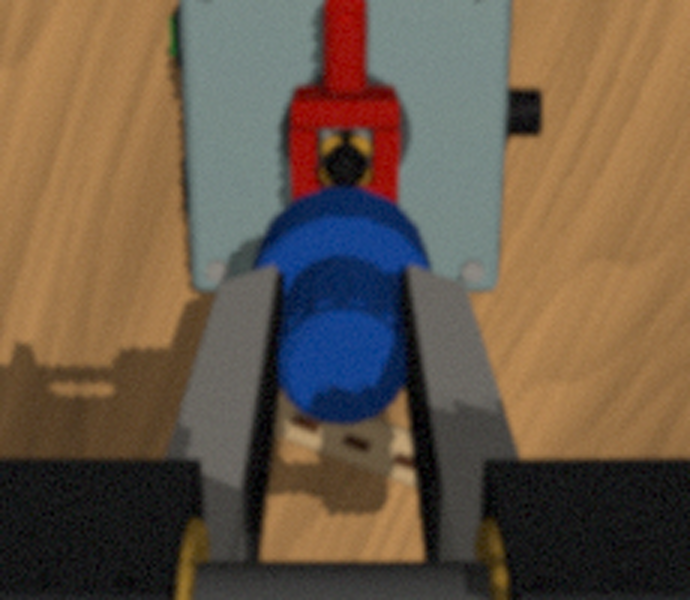

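The cap is held upright, with its grip top at crop (344,365). The stud is just ahead of the skirt at (345,160), and the offset left over is about 0.5 mm in each axis. I'll correct it, come down over the stud tip and read the force.

Call:
move_arm:
  increments:
    - [0, 0.01, 0.01, 0.2, 0, 0, 0]
    - [0, 0, 0, 0.4, 0, 0, 0]
    - [0, 0, 0, 0.4, 0, 0, 0]
    - [0, 0, 0, 0.25, 0, 0, 0]
    - [0, 0, 0, 0.06, 0, 0, 0]
    - [0, 0, 0, 0.06, 0, 0, 0]
    - [0, 0, 0, 0, 0, 0, 0]

```text
time_s: 18.2
ee_pos: [0.5323, 0.0107, 0.1302]
eef_rot: [3.141, 0.0, 1.93]
force: [-0.4, -0.4, -0.4]
grip_width: 0.0229
grip_force: 45.0
```

Call:
move_arm:
  increments:
    - [0, 0, 0, 0.03, 0, 0, 0]
    - [0, 0, 0, 0.03, 0, 0, 0]
    - [0, 0, 0, 0, 0, 0, 0]

```text
time_s: 18.5
ee_pos: [0.5322, 0.0107, 0.1272]
eef_rot: [3.141, -0.0, 1.93]
force: [0.0, 1.5, 0.6]
grip_width: 0.0229
grip_force: 45.0
```

Call:
move_arm:
  increments:
    - [0, 0, 0, 0.03, 0, 0, 0]
    - [0, 0, 0, 0.03, 0, 0, 0]
    - [0, 0, 0, 0, 0, 0, 0]
  force: 60

```text
time_s: 18.8
ee_pos: [0.5321, 0.0111, 0.1239]
eef_rot: [3.141, -0.001, 1.93]
force: [-0.6, 5.4, 1.5]
grip_width: 0.0229
grip_force: 60.0
```

Call:
move_arm:
  increments:
    - [0, 0, 0, 0.03, 0, 0, 0]
    - [0, 0, 0, 0.03, 0, 0, 0]
    - [0, 0, 0, 0, 0, 0, 0]

```text
time_s: 19.1
ee_pos: [0.5321, 0.0112, 0.1211]
eef_rot: [3.141, -0.001, 1.93]
force: [-0.8, 5.8, 2.7]
grip_width: 0.0227
grip_force: 60.0
```

Call:
move_arm:
  increments:
    - [0, 0.01, 0, 0, 0, 0, 0]
    - [0, 0, 0, 0.04, 0, 0, 0]
    - [0, 0, 0, 0.04, 0, 0, 0]
    - [0, 0, 0, 0, 0, 0, 0]

```text
time_s: 19.5
ee_pos: [0.5315, 0.0113, 0.116]
eef_rot: [-3.141, -0.001, 1.93]
force: [2.0, 5.0, -5.9]
grip_width: 0.0227
grip_force: 60.0
```

Call:
move_arm:
  increments:
    - [0, 0, 0, 0.03, 0, 0, 0]
    - [0, 0, 0, 0.02, 0, 0, 0]
    - [0, 0, 0, 0, 0, 0, 0]

```text
time_s: 19.8
ee_pos: [0.5319, 0.0112, 0.1146]
eef_rot: [3.142, -0.0, 1.93]
force: [-1.9, 5.8, 5.5]
grip_width: 0.0231
grip_force: 60.0
```

It clicked: the force turned to a 5.9 N downward pull, and the TCP is now at 0.1146, the seated height. I'll push firmly and hold.

Call:
move_arm:
  increments:
    - [0, 0, 0, 0.02, 0, 0, 0]
    - [0, 0, 0, 0, 0, 0, 0]
    - [0, 0, 0, 0, 0, 0, 0]
    - [0, 0, 0, 0, 0, 0, 0]

```text
time_s: 20.2
ee_pos: [0.532, 0.0113, 0.1146]
eef_rot: [3.141, -0.0, 1.93]
force: [-7.0, 6.3, 13.4]
grip_width: 0.023
grip_force: 60.0
```

Call:
move_arm:
  increments:
    - [0, 0, 0, 0.015, 0, 0, 0]
    - [0, 0, 0, 0, 0, 0, 0]
    - [0, 0, 0, 0, 0, 0, 0]
    - [0, 0, 0, 0, 0, 0, 0]

```text
time_s: 20.6
ee_pos: [0.5321, 0.0113, 0.1145]
eef_rot: [3.14, 0.0, 1.93]
force: [-10.5, 7.1, 20.7]
grip_width: 0.0232
grip_force: 60.0
```

Run:
```python
from h import *
o=ctrl.get_obs(); print(o['ee_pos'],o['force'],o['moment'])
p=shot("scene")
for t in("cap","handle"):
    r=ctrl.cut_out(t,p)[:1]
    if r: r=r[0]; a=np.argwhere(r['mask']); print(t,r['conf'],r['centre'],a.min(0),a.max(0))
ax=[.532,.0105]
for h in(.086,.097,.108,.136): print(h,topix(p,[ax+[h]]))
```

```text
[0.53207637 0.01132618 0.11450932] [-10.51423811   7.14729446  20.724087  ] [ 1.15850275  1.93153828 -0.0310584 ]
cap 0.74 [186.2, 266.5] [178 248] [199 283]
handle 0.69 [204.9, 305.1] [193 294] [212 326]
0.086 [[198.57720814 311.72148671]]
0.097 [[196.30334381 311.91964301]]
0.108 [[193.99722624 312.12050629]]
0.136 [[187.97696894 312.64437929]]
```

Run:
```python
from h import *
p=shot("wrist"); r=ctrl.cut_out("cap",p)[0]; a=np.argwhere(r['mask']); print(r['conf'],r['centre'],r['mask'].sum(),a.min(0),a.max(0))
print(ctrl.get_obs()['force']); print(ctrl.hand_in())
```

```text
0.79 [245.3, 272.7] 3259 [211 244] [290 302]
[-10.26378909   5.70819331  21.32403966]
the job is handed in; nothing more can be done
None
```

I fitted the handle fully home on the spindle and pressed the cap until it clicked and sat at its seated height. I handed the job in at about 20.7 s with the gripper still on the cap, pushing down at about 21 N. The wrist camera showed the cap hadn't slipped in the grip, but I had no direct view of it sitting flat and made no final check of the bystanders.

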